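# Free the paint-seized pot clamp and take out the sample pot

### The arm

A 7-joint arm with a two-finger parallel gripper is mounted at the origin on a cart in front of the work surface, level with it; the furniture and walls round the work are solid. World frame = base frame: x ahead of the robot, y to its left, z up, the work surface at z = 0. Lengths are in m, angles in rad, forces in N, time in s.
With the tool pointing down it reaches from about 0.4 to 0.85 m from the base axis. Payload 10.4 kg.
Tool frame: the origin (TCP) lies between the finger pads; the fingertips stand 11 mm ahead of it and the grasp point (between the pads) lies 8 mm behind it (tip_reach is the distance from the TCP to the fingertips, in m); z points along the fingers, y is the line along which they close (so a half turn about z gives the same grasp; the last joint's range is limited). The gripper opens to 85 mm and grips with 20 to 120 N. Pads are 22 mm wide; open, the fingers measure 114 mm over their backs; the gripper's body (76 mm by 85 mm) begins 54 mm behind the grasp point. The pads swing forward as they close: fully open they stand 13 mm farther back than shut.
Start: joints at [1.131, 0.332, -0.065, 1.46, 0.022, 1.35, -0.088], TCP at [0.253, -0.572, 0.242] pointing down, gripper open.
Joint ranges: [-2.6, 2.6], [-0.5, 2.12], [-1.47, 1.34], [0.16, 2.42], [-1.27, 4.41], [0.06, 2.06], [-2.6, 2.6]. Speed limits (rad/s): [2.22, 2.22, 2.79, 2.79, 3.14, 3.14, 3.14].

### API

Orientations are given as a unit quaternion [x, y, z, w].
In Python, from workcell import * gives the robot as it stands.
- The arm moves only by the shell command python3 -m inch 'ROWS' [OPENING] [FORCE]. ROWS is JSON, a list of rows, each an object with "slide": the shift along the world's x, y, z in m, a list of three; "yaw": the turn about the world's z in rad. A call has 1 to 20 rows; each row is the pose to reach, as a shift and turn from the pose commanded when the call began; what a row does not reach only later rows make up. A row lasts 1/12 s, in which the tool goes at most 41.7 mm and 7.16 degrees, less where a joint would pass 70% of its speed; a pose out of reach is approached as far as the arm can. A call with a gripper value outside its range is refused whole. OPENING is the closure in counts, from 0 (fully open) to 255 (shut), set as the call begins (- or left out, the last holds). The fingers move at their own pace and stop on an object; FORCE is the grip in N (left out, the last holds). Time passes only in rows, so rows that repeat a pose let the fingers close. It gives the time, the measured TCP pose, the force, the opening and the grip force at its end, in the units of the state.
- get_obs(): the state, without advancing time (a new reading comes with each control period).
- camera(name): name is "scene" or "side" or "wrist"; returns a dict with "frame" (400x640x3 uint8, red, green, blue), "fx", "fy", "cx", "cy" (pixels), "extrinsics" (4x4, takes a point from world to camera coordinates). Camera axes: x right, y down, z forward; pixel columns grow to the right and rows downward; lengths in m; the calibration is good to about 2 mm. A picture is of the moment at which its call begins. There is no depth.
- hand_in(): hands the job in; it is judged then, once.
The state is a dict: "clock": time; "joint_pos": joint angles; "joint_velocities": joint speeds; "tau": joint torques, N m; "position": TCP position; "ee_rot": TCP orientation; "ft_force": force on the tool from outside, world axes, zero at the start; "torque": the same for the moment, N m; "grip_width": opening from 0.0 (shut) to 1.0 (fully open); "grasp_force": force on a finger pad.
Only numpy, scipy, OpenCV 4.12 (cv2) and the standard library are available. Lean on these libraries where they do the work, as an engineer would, in place of code of your own. Each camera call takes 0.05 s, during which the arm holds its last target. There are 200 camera calls.

### The job

The red wing knob of the pot holder is seized with dried paint: break it loose with a short firm counterclockwise twist, then swing its hold-down bar round to the open side until it presses lightly against the sprung stop post, feeling for the stop and not forcing it. Turn it by the wing only, never by pushing the bar. Then lift the teal sample pot out and set it down gently, upright, on the round cork pad, and leave everything else alone.

Things in the scene. Friction and masses are not known exactly. Their poses are not given: they have to be found in the camera images.
- holder: pot holder fixed to the table: grey foot board 100 x 215 x 12 mm, an aluminium pedestal (58 mm across, 66 mm high) bearing the knob, and a collar (68 mm outside, 59 inside, rim 22 mm high) in which the pot stands. Origin on the table under the knob's axis, z up; the collar is centred 100 mm from it along its own -y. Place and yaw (up to 0.4 rad off the world axes) differ at each start
- knob (a joint): turn of wing knob and bar, rad: 0 at the start (bar over the pot), growing counterclockwise seen from above (loosening). Seized by dried paint: the first 0.45 rad need a torque of about 0.45 N m at first, falling off to nothing; beyond that it turns freely against 0.05 N m of friction and stays where it is left. It does not rise as it turns
- knob_grip (a point): centre of the red wing, on the knob's axis, 108 mm above the table; turns with the knob. The wing is an upright slab 14 mm thick (along this frame's x), 46 mm long (along its y), 30 mm high (93 to 123 mm above the table), to be pinched from above across its 14 mm; a grip of about 60 N holds it for the breaking twist, a weak one slips
- bar_foot (a point): centre of the steel hold-down bar above its rubber foot, 100 mm from the knob's axis along its own -y, 78 mm above the table; z up, turns with the knob. The bar is 14 mm wide, 8 mm thick (74 to 82 mm high), fixed to the knob under the wing, and reaches 116 mm from the axis. At the start its foot is 2 mm over the pot's lid. Gripper and arm must not push it (3 N)
- stop_post (a joint): bend of the black rubber stop post about the knob's axis, rad: 0 untouched, growing as the bar pushes it; spring 1.6 N m per rad. The post (10 mm thick, 46 mm from the axis, top 82 mm high) sits on an adjustable brass ring round the pedestal: the bar meets it at a knob turn of 1.0 to 1.5 rad, new at each start. A light press bends it over 0.03 rad; beyond 0.15 (0.24 N m over friction) it is forced
- pot: sample paint pot with a closed lid and teal band, 53 mm in diameter, 58 mm high, about 0.1 kg; origin at the centre of its underside, z up. It stands in the holder's collar on the foot board, underside 12 mm above the table, top at 70 mm
- cork_pad: round cork pad fixed to the table, 100 mm in diameter, 6 mm thick; origin at the centre of its underside
- masking_roll: roll of cream masking tape lying flat, 102 mm in diameter, 25 mm high, at the back; a loose bystander; origin at the centre of its underside
- varnish_jar: white jar with a black lid, 62 mm in diameter, 68 mm high; a loose bystander; origin at the centre of its underside
Mind the look-alikes: they are no part of the job. What is shaped like the pot but yellow is not meant.

How it is judged:
On the way, in this order (a step that is already met when the one before it is completed fails the run):
1. the seized knob is broken loose: turned more than 0.5 rad while the pot still stands in its collar (value of joint knob above 0.5 rad and distance of pot from where it was at the start of the episode below 0.012 m), for 0.05 s.
2. the bar has pressed on the stop post (post bent more than 0.03 rad) while the pot still stands in its collar (value of joint stop_post above 0.03 rad and distance of pot from where it was at the start of the episode below 0.012 m), for 0.1 s.
At the end, for the whole second after the job is handed in: the pot stands upright (within 0.1 rad), at rest, on the cork pad, its centre within 30 mm of the pad's, and the bar is still swung open (knob beyond 0.9 rad) (value of joint knob above 0.9 rad and horizontal distance between pot and cork_pad below 0.03 m and z of pot in the frame of cork_pad between 0.002 and 0.01 m and angle between pot's own z axis and vertical below 0.1 rad and linear speed of pot below 0.02 m/s); the robot touches nothing.
It fails at once if the stop post is forced (bent more than 0.15 rad) (value of joint stop_post above 0.15 rad).
It fails at once if the bar is pushed by the fingers or the arm (over 3 N) (contact force between any of the fingers, the arm and hold_down_bar above 3 N).
It fails at once if the pot is tipped more than 0.6 rad (angle between pot's own z axis and vertical above 0.6 rad).
It fails at once if the pot is dropped on the pad (faster than 0.45 m/s within 14 mm above the pad's top) (horizontal distance between pot and cork_pad below 0.05 m and z of pot in the frame of cork_pad below 0.02 m and linear speed of pot above 0.45 m/s).
It fails at once if the masking roll or the varnish jar is shifted more than 20 mm (distance of any of masking_roll, varnish_jar from where it was at the start of the episode above 0.02 m).
It also fails if it takes over 54 s, if anything falls off the work surface, if the arm or the gripper's body presses on something with over 40 N, if the wrist force passes 120 N, or if a joint passes its speed limit or range.

## Working session

There is one attempt and no reset: what is moved stays moved. The work goes in short steps, Python scripts to look and compute and a shell command to move; the robot and the scene stay as the last step left them, time stands still between calls to the robot, and variables do not carry over. Pictures are saved under pics/ and viewed, at most 13 in all, crops included, and the job is handed in when it is done.

```bash
mkdir -p pics; ls; python3 - <<'E'
from workcell import *
import cv2, numpy as np
o=get_obs(); print({k:np.round(v,3).tolist() for k,v in o.items()})
for n in("scene","side"):
    c=camera(n); cv2.imwrite(f"pics/{n}0.png",c["frame"][:,:,::-1]); np.savez(f"{n}0.npz",**c)
    E=c["extrinsics"]; print(n,c["fx"],c["cx"],c["cy"],"pos",(-E[:3,:3].T@E[:3,3]).round(3),"fwd",E[2,:3].round(2))
E
```

```text
pics
{'clock': 0.0, 'joint_pos': [1.131, 0.333, -0.065, 1.461, 0.022, 1.35, -0.089], 'joint_velocities': [0.0, 0.001, -0.0, 0.0, -0.002, 0.0, 0.0], 'tau': [0.002, -62.544, 0.05, -39.161, 0.016, 0.01, -0.0], 'position': [0.253, -0.571, 0.241], 'ee_rot': [0.978, 0.207, -0.0, -0.001], 'ft_force': [-0.22, 0.613, -1.384], 'torque': [0.018, 0.021, 0.013], 'grasp_force': 0.0, 'grip_width': 1.001}
scene 360.84193316047697 312.37655797653133 197.12242010990852 pos [-0.037 -0.477  0.446] fwd [ 0.71  0.57 -0.41]
side 377.0113914093091 318.34038995228195 201.45896360673757 pos [0.17  0.791 0.473] fwd [ 0.4  -0.83 -0.39]
```

View pics/scene0.png

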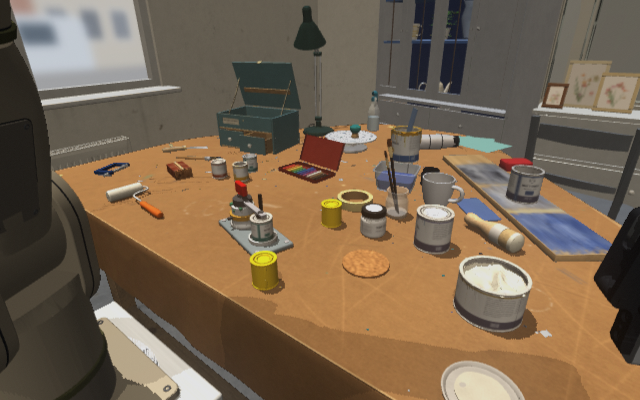

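View pics/side0.png

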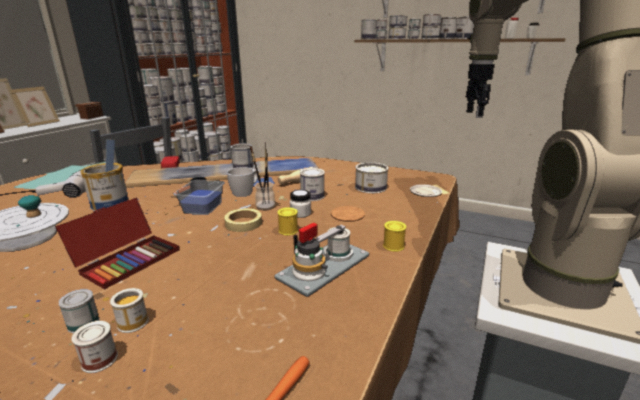

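The scene view shows the red wing at (241,187), the pot in its collar at (261,230), the cork pad at (366,263), and yellow pots at (264,270) and (331,213). The side view shows the wing at (308,232), the pot at (340,240), the pad at (348,214), and the jar at (300,204).

```bash
cat > h.py <<'E'
import numpy as np, cv2
def ray(c,u,v):
    E=np.asarray(c["extrinsics"]);R=E[:3,:3]
    d=R.T@np.array([(u-c["cx"])/c["fx"],(v-c["cy"])/c["fy"],1]);return -R.T@E[:3,3],d/np.linalg.norm(d)
def plane(c,u,v,z):
    o,d=ray(c,u,v);return o+d*(z-o[2])/d[2]
def proj(c,p):
    E=np.asarray(c["extrinsics"]);q=E[:3,:3]@np.asarray(p)+E[:3,3]
    return np.array([c["fx"]*q[0]/q[2]+c["cx"],c["fy"]*q[1]/q[2]+c["cy"]])
def tri(rays):
    A=sum(np.eye(3)-np.outer(d,d) for o,d in rays);b=sum((np.eye(3)-np.outer(d,d))@o for o,d in rays)
    p=np.linalg.solve(A,b);return p,max(np.linalg.norm(np.cross(p-o,d)) for o,d in rays)
def blob(c,lo,hi,box):
    """largest contour of an HSV range inside box x0,y0,x1,y1"""
    x0,y0,x1,y1=box;m=cv2.inRange(cv2.cvtColor(np.ascontiguousarray(c["frame"]),cv2.COLOR_RGB2HSV),lo,hi)
    k=np.zeros_like(m);k[y0:y1,x0:x1]=m[y0:y1,x0:x1]
    cs,_=cv2.findContours(k,cv2.RETR_EXTERNAL,cv2.CHAIN_APPROX_NONE);q=max(cs,key=cv2.contourArea)
    M=cv2.moments(q);return np.array([M["m10"],M["m01"]])/M["m00"],cv2.contourArea(q),q[:,0,:]
E
python3 - <<'E'
from h import *
S=dict(np.load("scene0.npz"));D=dict(np.load("side0.npz"))
RED=((0,170,90),(6,255,255))
a,A,qa=blob(S,*RED,(225,175,255,205)); b,B,qb=blob(D,*RED,(290,215,325,255))
print("red",a,A,b,B,tri([ray(S,*a),ray(D,*b)]))
for n,c,box in(("scene",S,(335,245,395,282)),("side",D,(325,203,370,224))):
    p,ar,q=blob(c,(5,100,150),(15,255,255),box);print(n,"pad",p,ar,plane(c,*p,.006),q.min(0),q.max(0))
for n,u,v,s,t in(("pot lid",260,218,339,230),("yellow1",264,257,394,224),("yellow2",331,203,288,210),("jar lid",374,208,300,195),("pad",366,263,348,214)):
    print(n,tri([ray(S,u,v),ray(D,s,t)]))
cv2.imwrite("pics/c.png",np.hstack([cv2.resize(x["frame"][y:y+100,z:z+100,::-1],(400,400),interpolation=2) for x,y,z in((S,170,205),(D,200,265))]))
E
```

```text
red [240.40990991 187.41291291] 111.0 [306.9553429  231.73205742] 209.0 (array([0.49231227, 0.17730311, 0.10952469]), np.float64(0.0005442118579310328))
scene pad [364.52061249 262.9887711 ] 2122.5 [ 0.52972164 -0.15861697  0.006     ] [335 245] [394 281]
side pad [347. 213.] 880.0 [ 0.53066042 -0.15201261  0.006     ] [325 203] [369 223]
pot lid (array([0.46017022, 0.07732132, 0.07132215]), np.float64(0.0019475574514765778))
yellow1 (array([ 0.36176391, -0.03289901,  0.05954581]), np.float64(5.0181967186044774e-05))
yellow2 (array([0.63710885, 0.00645691, 0.06046579]), np.float64(0.00012039637005114822))
jar lid (array([ 0.66086042, -0.10151388,  0.0636905 ]), np.float64(0.0044147252741913124))
pad (array([ 0.53200468, -0.15947467,  0.00203563]), np.float64(0.0028957187176838536))
```

View pics/c.png

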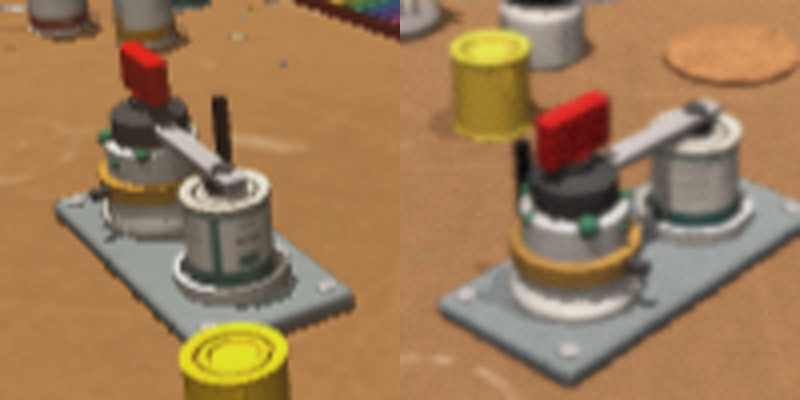

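The wing triangulates to z≈0.1095 (expected 0.108). The pot lid comes out at 0.071 (expected 0.070), and the pad is consistent between views. Holder yaw ≈ -0.31. Next I move above the knob.

```bash
python3 -m inch '[{"slide":[0.22,0.25,0.03],"yaw":0.3},{"slide":[0.22,0.25,0.03],"yaw":0.3},{"slide":[0.22,0.25,0.03],"yaw":0.3},{"slide":[0.22,0.25,0.03],"yaw":0.3},{"slide":[0.22,0.25,0.03],"yaw":0.3},{"slide":[0.22,0.25,0.03],"yaw":0.3},{"slide":[0.22,0.25,0.03],"yaw":0.3},{"slide":[0.22,0.25,0.03],"yaw":0.3},{"slide":[0.23,0.7,0.03],"yaw":0.84},{"slide":[0.23,0.7,0.03],"yaw":0.84},{"slide":[0.23,0.7,0.03],"yaw":0.84},{"slide":[0.23,0.7,0.03],"yaw":0.84},{"slide":[0.23,0.7,0.03],"yaw":0.84},{"slide":[0.23,0.7,0.03],"yaw":0.84},{"slide":[0.23,0.7,0.03],"yaw":0.84},{"slide":[0.23,0.7,0.03],"yaw":0.84},{"slide":[0.23,0.7,0.03],"yaw":0.84},{"slide":[0.23,0.7,0.03],"yaw":0.84},{"slide":[0.23,0.7,0.03],"yaw":0.84},{"slide":[0.23,0.7,0.03],"yaw":0.84}]' 0 60
python3 - <<'E'
from workcell import *
from h import *
from scipy.spatial.transform import Rotation as R
o=get_obs(); print(o["clock"],o["position"],o["ee_rot"],R.from_quat(o["ee_rot"]).as_matrix()[:,1],o["ft_force"],o["torque"],np.round(o["joint_pos"],2))
c=camera("wrist"); np.savez("w1.npz",**c); cv2.imwrite("pics/w1.png",c["frame"][:,:,::-1])
print(proj(c,[.492,.177,.123]),proj(c,[.46,.077,.07]), ray(c,320,200))
E
```

```text
clock: 1.77
position: [0.4815, 0.1363, 0.2726]
ee_rot: [0.806, 0.592, 0.001, -0.001]
ft_force: [-0.2, -0.4, -0.9]
grip_width: 0.999
grasp_force: 0.0
1.7667 [0.48154186 0.13625675 0.27256088] [ 0.80617135  0.5916806   0.00090324 -0.00100711] [ 9.53993708e-01 -2.99826112e-01 -5.54943313e-04] [-0.24120465 -0.43050999 -0.85273942] [-0.07041445  0.03783134  0.00529858] [ 0.35  0.09 -0.75  1.7   0.06  1.37 -0.72]
[317.3771421  139.75852954] [317.75297613 236.29961326] (array([0.50611159, 0.21117965, 0.40535788]), array([-0.09184613, -0.27876546, -0.95595717]))
```

View pics/w1.png

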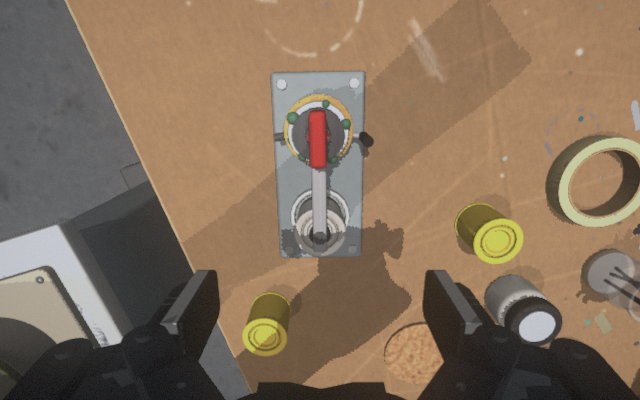

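The wrist view shows the wing upright at about (318,139), the bar running down to the pot lid at (320,235), and the stop post on the right at (366,140). Now I take the accurate wing centre and yaw, and the pot.

```bash
python3 - <<'E'
from h import *
c=dict(np.load("w1.npz"));S=dict(np.load("scene0.npz"));D=dict(np.load("side0.npz"))
p,a,q=blob(c,(0,170,150),(8,255,255),(290,95,350,180))
r=cv2.minAreaRect(q);print("red",p,a,r)
box=cv2.boxPoints(r);P=np.array([plane(c,*x,.123) for x in box]);print(P.round(4),P.mean(0))
i=np.argsort(box[:,1]);t=P[i[:2]].mean(0);b=P[i[2:]].mean(0);d=t-b;print("len",np.linalg.norm(d),"yaw",np.arctan2(-d[0],d[1]))
RED=((0,170,90),(6,255,255))
s=blob(S,*RED,(225,175,255,205))[0];e=blob(D,*RED,(290,215,325,255))[0]
print("tri3",tri([ray(S,*s),ray(D,*e),ray(c,*p)]))
# foot board corners by grey mask
h,a,q=blob(c,(85,10,90),(125,90,220),(262,65,372,262));r=cv2.minAreaRect(q);bx=cv2.boxPoints(r)
F=np.array([plane(c,*x,.012) for x in bx]);print("board",r,F.round(4),F.mean(0),np.linalg.norm(F-np.roll(F,1,0),axis=1))
p,a,q=blob(c,(5,100,80),(18,255,255),(385,320,440,385));print("pad w",p,a)
E
```

```text
red [318.31914894 142.06382979] 23.5 ((318.0000305175781, 142.00001525878906), (13.581995010375977, 7.761139392852783), 75.96376037597656)
[[0.4892 0.1807 0.123 ]
 [0.4953 0.1803 0.123 ]
 [0.4947 0.1696 0.123 ]
 [0.4885 0.17   0.123 ]] [0.4919325  0.17514219 0.123     ]
len 0.01069864962641783 yaw -0.060777636846856976
tri3 (array([0.49188602, 0.17517803, 0.10965656]), np.float64(0.0018596211095833024))
board ((317.9999694824219, 100.99998474121094), (59.99999237060547, 89.99998474121094), 90.0) [[0.4639 0.2451 0.012 ]
 [0.5533 0.217  0.012 ]
 [0.5369 0.1577 0.012 ]
 [0.443  0.1872 0.012 ]] [0.49927601 0.20173508 0.012     ] [0.06157462 0.09368533 0.06153672 0.09844785]
pad w [409.78810054 352.70145296] 3143.0
```

```bash
python3 - <<'E'
from h import *
c=dict(np.load("w1.npz"))
f=c["frame"].astype(int);m=((f[...,0]>90)&(f[...,1]<80)&(f[...,2]<80)&(f[...,0]>2*f[...,1])).astype(np.uint8);k=m*0;k[95:185,290:350]=m[95:185,290:350]
q=max(cv2.findContours(k,0,1)[0],key=cv2.contourArea)
r=cv2.minAreaRect(q);box=cv2.boxPoints(r);print(r);print(np.ptp(q[:,0],0),q[:,0].min(0),q[:,0].max(0))
for z in(.123,.108):
  P=np.array([plane(c,*x,z) for x in box]);i=np.argsort(box[:,1]);t=P[i[:2]].mean(0);b=P[i[2:]].mean(0);d=t-b
  print(z,P.mean(0),"len",np.linalg.norm(d),"yaw",np.arctan2(-d[0],d[1]),"w",np.linalg.norm(P[i[0]]-P[i[1]]))
# line of the board's long sides -> yaw
g=cv2.cvtColor(c["frame"],cv2.COLOR_RGB2GRAY)
L=cv2.createLineSegmentDetector().detect(g)[0][:,0]
for x1,y1,x2,y2 in L:
  if 265<x1<370 and 60<y1<265 and np.hypot(x2-x1,y2-y1)>40:
    A=plane(c,x1,y1,.012);B=plane(c,x2,y2,.012);d=(A-B)*np.sign(A[1]-B[1]);print((x1,y1,x2,y2),A.round(3),B.round(3),"yaw",np.arctan2(-d[0],d[1]))
E
```

```text
((317.5, 139.0), (56.0, 19.0), 90.0)
[19 56] [308 111] [327 167]
0.123 [0.49211372 0.17703808 0.123     ] len 0.04392206603979772 yaw -0.30773598628660437 w 0.01467012891012411
0.108 [0.49137009 0.17522434 0.108     ] len 0.046255385016078523 yaw -0.3077359862866052 w 0.015449465887111163
(np.float32(325.56122), np.float32(238.13435), np.float32(325.0897), np.float32(171.88771)) [0.46  0.049 0.012] [0.484 0.127 0.012] yaw -0.29422964868198254
(np.float32(359.81335), np.float32(225.63373), np.float32(361.13284), np.float32(159.36023)) [0.504 0.052 0.012] [0.527 0.128 0.012] yaw -0.28993355296572726
(np.float32(271.70935), np.float32(74.3143), np.float32(274.85995), np.float32(130.59785)) [0.462 0.242 0.012] [0.445 0.187 0.012] yaw -0.28755678663691603
(np.float32(360.64664), np.float32(71.63004), np.float32(273.1334), np.float32(73.5149)) [0.551 0.217 0.012] [0.463 0.243 0.012] yaw 1.2860275856495578
(np.float32(324.75143), np.float32(163.112), np.float32(323.06647), np.float32(114.33384)) [0.486 0.136 0.012] [0.501 0.188 0.012] yaw -0.2673939665765076
(np.float32(276.7682), np.float32(169.381), np.float32(280.06653), np.float32(228.08615)) [0.433 0.146 0.012] [0.412 0.077 0.012] yaw -0.2875789594517118
(np.float32(365.45966), np.float32(88.12097), np.float32(364.48544), np.float32(128.12769)) [0.551 0.2   0.012] [0.539 0.16  0.012] yaw -0.29210449745054473
(np.float32(310.02942), np.float32(115.60593), np.float32(311.41452), np.float32(163.13841)) [0.487 0.191 0.012] [0.472 0.141 0.012] yaw -0.28418927012903655
(np.float32(304.375), np.float32(69.375), np.float32(345.625), np.float32(69.375)) [0.496 0.237 0.012] [0.536 0.224 0.012] yaw 1.2658072242073855
```

```bash
python3 -m inch '[{"slide":[0.009,0.049,-0.05],"yaw":0.02},{"slide":[0.009,0.049,-0.05],"yaw":0.02},{"slide":[0.009,0.049,-0.1],"yaw":0.02},{"slide":[0.009,0.049,-0.1],"yaw":0.02},{"slide":[0.009,0.049,-0.1],"yaw":0.02},{"slide":[0.009,0.049,-0.1],"yaw":0.02},{"slide":[0.009,0.049,-0.1],"yaw":0.02}]'
python3 - <<'E'
from workcell import *
from h import *
from scipy.spatial.transform import Rotation as R
o=get_obs(); y=R.from_quat(o["ee_rot"]).as_matrix()[:,1]; print(o["position"],np.arctan2(y[1],y[0]),o["torque"])
c=camera("wrist"); np.savez("w2.npz",**c)
f=c["frame"].astype(int);m=((f[...,0]>90)&(f[...,1]<80)&(f[...,2]<80)&(f[...,0]>2*f[...,1])).astype(np.uint8)
q=max(cv2.findContours(m,0,1)[0],key=cv2.contourArea)
r=cv2.minAreaRect(q);box=cv2.boxPoints(r);print(r)
P=np.array([plane(c,*x,.123) for x in box]);print(P.mean(0),np.linalg.norm(P-np.roll(P,1,0),axis=1));print(P.round(4))
c1=dict(np.load("w1.npz"));print("tri",tri([ray(c,*r[0]),ray(c1,317.5,139)]))
cv2.imwrite("pics/w2.png",c["frame"][:,:,::-1])
E
```

```text
clock: 2.4
position: [0.4932, 0.177, 0.1744]
ee_rot: [0.804, 0.595, 0.001, 0.001]
ft_force: [0.6, 0.3, 1.7]
grip_width: 1.002
grasp_force: 0.0
[0.49319905 0.17695777 0.17435789] -0.2955766311929436 [ 0.01725792 -0.03768661 -0.01124898]
((317.5, 234.5), (75.0, 27.0), 90.0)
[0.49253348 0.1783561  0.123     ] [0.04554508 0.01464559 0.04554736 0.01570889]
[[0.4922 0.2023 0.123 ]
 [0.5062 0.198  0.123 ]
 [0.4933 0.1543 0.123 ]
 [0.4783 0.1589 0.123 ]]
tri (array([0.49200883, 0.17685478, 0.11730357]), np.float64(1.57099270719624e-05))
```

```bash
python3 -m inch '[{"slide":[0,0,-0.03],"yaw":0},{"slide":[0,0,-0.05],"yaw":0},{"slide":[0,0,-0.064],"yaw":0},{"slide":[0,0,-0.064],"yaw":0},{"slide":[0,0,-0.064],"yaw":0},{"slide":[0,0,-0.064],"yaw":0}]' && python3 -m inch '[{"slide":[0,0,0],"yaw":0},{"slide":[0,0,0],"yaw":0},{"slide":[0,0,0],"yaw":0},{"slide":[0,0,0],"yaw":0},{"slide":[0,0,0],"yaw":0},{"slide":[0,0,0],"yaw":0},{"slide":[0,0,0],"yaw":0},{"slide":[0,0,0],"yaw":0},{"slide":[0,0,0],"yaw":0},{"slide":[0,0,0],"yaw":0}]' 255 80
python3 -c "
from workcell import *
o=get_obs();print(o['torque'],o['ft_force'],o['position'])"
```

```text
clock: 2.95
position: [0.4931, 0.1777, 0.1102]
ee_rot: [0.803, 0.596, 0.001, 0.001]
ft_force: [0.8, 0.0, -0.0]
grip_width: 0.999
grasp_force: 0.0
clock: 3.78
position: [0.4917, 0.1777, 0.1088]
ee_rot: [0.803, 0.596, -0.0, -0.0]
ft_force: [-4.2, -1.3, 7.4]
grip_width: 0.151
grasp_force: 89.1
[-0.21486089  0.92955403 -0.04950354] [-4.23349195 -1.28317348  7.36725189] [0.49165161 0.17772667 0.10875453]
```

```bash
python3 -m inch '[{"slide":[0,0,0],"yaw":0.12},{"slide":[0,0,0],"yaw":0.24},{"slide":[0,0,0],"yaw":0.36},{"slide":[0,0,0],"yaw":0.48},{"slide":[0,0,0],"yaw":0.6},{"slide":[0,0,0],"yaw":0.7},{"slide":[0,0,0],"yaw":0.7},{"slide":[0,0,0],"yaw":0.7},{"slide":[0,0,0],"yaw":0.7}]'
cat > st.py <<'E'
from workcell import *
from h import *
from scipy.spatial.transform import Rotation as R
import sys
o=get_obs(); y=R.from_quat(o["ee_rot"]).as_matrix()[:,1]; print(o["position"].round(4) if hasattr(o["position"],"round") else o["position"],"yaw",round(float(np.arctan2(y[1],y[0])),4),"T",np.round(o["torque"],3),"F",np.round(o["ft_force"],2),"q",np.round(o["joint_pos"],2))
if len(sys.argv)>1:
    c=camera("wrist");np.savez(sys.argv[1]+".npz",**c);cv2.imwrite(f"pics/{sys.argv[1]}.png",c["frame"][:,:,::-1])
E
python3 st.py w3
```

```text
clock: 4.53
position: [0.4906, 0.1777, 0.1087]
ee_rot: [0.55, 0.835, -0.001, -0.001]
ft_force: [-11.2, -2.2, 12.9]
grip_width: 0.148
grasp_force: 90.2
[0.4906 0.1777 0.1087] yaw 0.4068 T [-0.405  2.089  0.025] F [-11.2  -2.2  12.9] q [ 0.32  0.35 -0.87  1.85  0.3   1.08 -0.26]
```

View pics/w3.png

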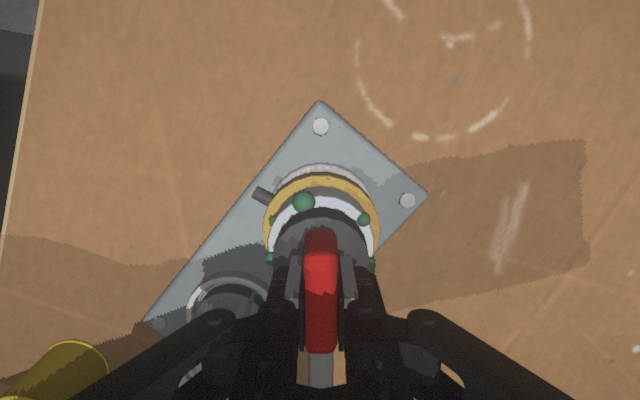

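```bash
python3 -m inch '[{"slide":[-0.002,0,0.0005],"yaw":0.06},{"slide":[-0.002,0,0.0005],"yaw":0.12},{"slide":[-0.002,0,0.0005],"yaw":0.18},{"slide":[-0.002,0,0.0005],"yaw":0.21},{"slide":[-0.002,0,0.0005],"yaw":0.21}]'; python3 st.py
python3 -m inch '[{"slide":[0,0,0],"yaw":0.02},{"slide":[0,0,0],"yaw":0.04},{"slide":[0,0,0],"yaw":0.04}]'; python3 st.py
python3 -m inch '[{"slide":[0,0,0],"yaw":0.02},{"slide":[0,0,0],"yaw":0.04},{"slide":[0,0,0],"yaw":0.04}]'; python3 st.py
```

```text
clock: 5.0
position: [0.4902, 0.1775, 0.1088]
ee_rot: [0.459, 0.889, 0.0, 0.0]
ft_force: [0.7, 0.6, -0.3]
grip_width: 0.143
grasp_force: 90.6
[0.4902 0.1775 0.1088] yaw 0.6174 T [ 0.079 -0.253  0.08 ] F [ 0.74  0.59 -0.3 ] q [ 0.35  0.36 -0.9   1.85  0.32  1.08 -0.06]
clock: 5.25
position: [0.4901, 0.1775, 0.1088]
ee_rot: [0.441, 0.897, 0.0, 0.0]
ft_force: [1.0, 0.4, -1.5]
grip_width: 0.15
grasp_force: 90.6
[0.4901 0.1775 0.1088] yaw 0.6573 T [-0.002 -0.279  0.059] F [ 1.    0.37 -1.47] q [ 0.35  0.36 -0.91  1.85  0.32  1.08 -0.03]
clock: 5.5
position: [0.4901, 0.1774, 0.1088]
ee_rot: [0.423, 0.906, 0.0, 0.0]
ft_force: [0.5, 0.1, 0.3]
grip_width: 0.147
grasp_force: 90.6
[0.4901 0.1774 0.1088] yaw 0.6977 T [-0.061 -0.258  0.013] F [0.49 0.08 0.34] q [ 0.36  0.37 -0.92  1.85  0.33  1.08  0.01]
```

```bash
python3 - <<'E'
from h import *
c=dict(np.load("w1.npz"))
k=np.array([.4915,.177]);f=c["frame"][125:155,345:385].max(2);print(f[::2,::2])
for u,v in((362,140),(366,140),(368,141),(370,142)):
    p=plane(c,u,v,.082)[:2]-k;a=np.arctan2(p[0],-p[1]);print((u,v),np.linalg.norm(p),"turn from bar",a+.29)
E
python3 -m inch '[{"slide":[0,0,0],"yaw":0.03},{"slide":[0,0,0],"yaw":0.03},{"slide":[0,0,0],"yaw":0.03}]'; python3 st.py
python3 -m inch '[{"slide":[0,0,0],"yaw":0.03},{"slide":[0,0,0],"yaw":0.03},{"slide":[0,0,0],"yaw":0.03}]'; python3 st.py
```

```text
[[123 118  97 176 159 147 149 148 143 108 154 151 147 151 149 153 155 156
  154 151]
 [100  94  91 191 159 148 148 149 145 103 154 151 148 152 148 152 155 156
  153 154]
 [122 143 110 193 153 146 146 148 144 103 149 149 147 149 149 152 154 157
  157 152]
 [210 207 173 196 147 142 146 146 124  85 134 152 148 151 151 152 151 152
  153 151]
 [193 204 175 193 165 160 156 113  54  57  55 119 150 153 153 150 147 153
  155 156]
 [186 188 176 194 180 188 188  94  58  55  56  53 114 147 150 154 152 151
  157 159]
 [189 168 185 187 114 130 141  70  53  56  57  60  61  95 147 147 149 155
  154 157]
 [197 153 181 151  94  95  92  69  53  53  57  61  63  62 119 151 154 153
  154 153]
 [204 161 192 127  91  93  90  92  65  61  62  60  64  60  88 153 153 151
  155 149]
 [191 114 193 110 142 151 118  91  89  58  61  60  64  60 117 153 154 154
  147 150]
 [146 186 139 138 152 151 154 102  93  73  64  65  62  72 146 148 150 153
  151 152]
 [170 179  94 115 149 150 149 113  91  82  91  82 121 152 150 153 152 153
  150 151]
 [173 125 109 149 150 149 151 151  89  83  97  95 152 149 152 149 151 152
  151 
[... 271 characters left out ...]
 turn from bar 1.4338080404485478
(368, 141) 0.04633828066518189 turn from bar 1.4194003907376282
(370, 142) 0.04829891483587461 turn from bar 1.4061365212553059
clock: 5.75
position: [0.49, 0.1774, 0.1088]
ee_rot: [0.41, 0.912, -0.0, -0.0]
ft_force: [0.5, -0.3, 0.3]
grip_width: 0.148
grasp_force: 90.7
[0.49   0.1774 0.1088] yaw 0.7253 T [-0.088 -0.158  0.   ] F [ 0.47 -0.25  0.26] q [ 0.36  0.37 -0.92  1.85  0.33  1.08  0.04]
clock: 6.0
position: [0.49, 0.1774, 0.1088]
ee_rot: [0.397, 0.918, -0.0, -0.0]
ft_force: [-0.4, -1.5, 0.0]
grip_width: 0.151
grasp_force: 90.7
[0.49   0.1774 0.1088] yaw 0.7547 T [-0.203 -0.104  0.032] F [-0.42 -1.47  0.  ] q [ 0.37  0.37 -0.93  1.85  0.33  1.09  0.07]
```

Vision puts first contact near a turn of 1.16, and the knob is now at about 1.05. I continue in small steps.

```bash
for i in 1 2 ; do :; done
python3 -m inch '[{"slide":[0,0,0],"yaw":0.03},{"slide":[0,0,0],"yaw":0.03},{"slide":[0,0,0],"yaw":0.03}]' >/dev/null; python3 st.py
python3 -m inch '[{"slide":[0,0,0],"yaw":0.03},{"slide":[0,0,0],"yaw":0.03},{"slide":[0,0,0],"yaw":0.03}]'>/dev/null; python3 st.py
python3 -m inch '[{"slide":[0,0,0],"yaw":0.03},{"slide":[0,0,0],"yaw":0.03},{"slide":[0,0,0],"yaw":0.03}]'>/dev/null; python3 st.py w4
```

```text
[0.49   0.1774 0.1088] yaw 0.7845 T [-0.276  0.03   0.068] F [ 0.24 -1.23  0.96] q [ 0.37  0.37 -0.94  1.85  0.34  1.09  0.09]
[0.49   0.1773 0.1088] yaw 0.8144 T [-0.42   0.187  0.036] F [ 0.26 -1.99  2.5 ] q [ 0.38  0.38 -0.94  1.85  0.34  1.09  0.12]
[0.4899 0.1773 0.1088] yaw 0.8443 T [-0.608  0.297  0.065] F [-1.91 -2.59  1.79] q [ 0.38  0.38 -0.95  1.85  0.34  1.09  0.15]
```

```bash
cat > tz.py <<'E'
from workcell import *
import numpy as np
from scipy.spatial.transform import Rotation as R
t=[]
for i in range(6): t.append(get_obs()["torque"][2]); camera("wrist")
o=get_obs();y=R.from_quat(o["ee_rot"]).as_matrix()[:,1]
print("t",round(o["clock"],2),"yaw",round(float(np.arctan2(y[1],y[0])),4),"Tz",np.round(np.mean(t),3),np.round(t,2))
E
python3 tz.py
python3 -m inch '[{"slide":[0,0,0],"yaw":0.03},{"slide":[0,0,0],"yaw":0.03},{"slide":[0,0,0],"yaw":0.03}]'>/dev/null; python3 tz.py
python3 -m inch '[{"slide":[0,0,0],"yaw":0.03},{"slide":[0,0,0],"yaw":0.03},{"slide":[0,0,0],"yaw":0.03}]'>/dev/null; python3 tz.py
```

```text
t 7.1 yaw 0.8456 Tz -0.06 [ 0.03 -0.07 -0.09 -0.08 -0.04 -0.11]
t 7.65 yaw 0.8758 Tz 0.025 [-0.01  0.01  0.    0.07  0.05  0.03]
t 8.2 yaw 0.9057 Tz -0.006 [-0.   -0.02  0.03 -0.03  0.02 -0.02]
```

```bash
python3 - <<'E'
from workcell import *
from h import *
k=[]
for n in("scene","side","wrist"):
    c=camera(n);np.savez(n+"5.npz",**c);p=proj(c,[.51,.15,.08]).astype(int) if n!="wrist" else np.array([320,290]);w=35 if n!="wrist" else 110
    print(n,p);x,y=p;f=c["frame"][max(y-w,0):y+w,max(x-w,0):x+w,::-1];k.append(cv2.resize(f,(266,266),interpolation=2))
cv2.imwrite("pics/v5.png",np.hstack(k))
E
```

```text
scene [254 198]
side [305 236]
wrist [320 290]
```

View pics/v5.png

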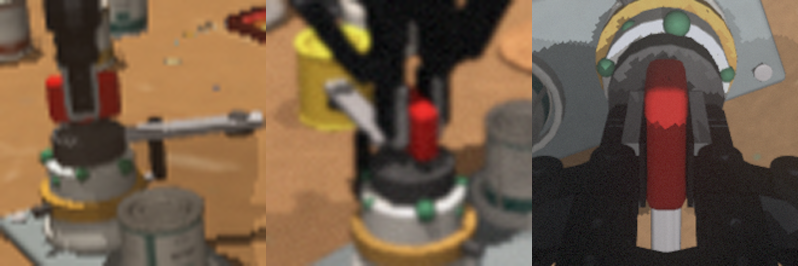

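The bar's lower edge sits just in front of the black post (about (157,150) in the scene crop), so contact is close. I step on with averaged torque readings.

```bash
sed -i 's/range(6)/range(9)/' tz.py
python3 -m inch '[{"slide":[0,0,0],"yaw":0.03},{"slide":[0,0,0],"yaw":0.03}]'>/dev/null; python3 tz.py
python3 -m inch '[{"slide":[0,0,0],"yaw":0.03},{"slide":[0,0,0],"yaw":0.03}]'>/dev/null; python3 tz.py
```

```text
t 8.97 yaw 0.9356 Tz -0.067 [-0.1  -0.09 -0.08 -0.06 -0.07 -0.1  -0.01 -0.02 -0.08]
t 9.58 yaw 0.9655 Tz -0.11 [-0.13 -0.11 -0.09 -0.12 -0.1  -0.11 -0.14 -0.08 -0.11]
```

```bash
python3 -m inch '[{"slide":[0,0,0],"yaw":0.02},{"slide":[0,0,0],"yaw":0.02}]'; python3 tz.py
```

```text
clock: 9.75
position: [0.4898, 0.1771, 0.1088]
ee_rot: [0.288, 0.958, -0.0, -0.0]
ft_force: [-3.6, -4.9, 5.7]
grip_width: 0.147
grasp_force: 91.5
t 10.2 yaw 0.9854 Tz -0.124 [-0.11 -0.15 -0.15 -0.12 -0.11 -0.12 -0.11 -0.12 -0.12]
```

```bash
python3 -m inch '[{"slide":[0,0,0],"yaw":0.02},{"slide":[0,0,0],"yaw":0.02}]' >/dev/null; python3 tz.py
python3 - <<'E'
from workcell import *
from h import *
k=[];D0=dict(np.load("side0.npz"))
n=camera("side");np.savez("side6.npz",**n);a=dict(np.load("side5.npz"))
for c in(D0,a,n):
    k.append(cv2.resize(c["frame"][205:265,270:330,::-1],(266,266),interpolation=2))
cv2.imwrite("pics/v6.png",np.hstack(k))
E
```

```text
t 10.82 yaw 1.0053 Tz -0.138 [-0.13 -0.13 -0.12 -0.13 -0.14 -0.14 -0.13 -0.2  -0.13]
```

View pics/v6.png

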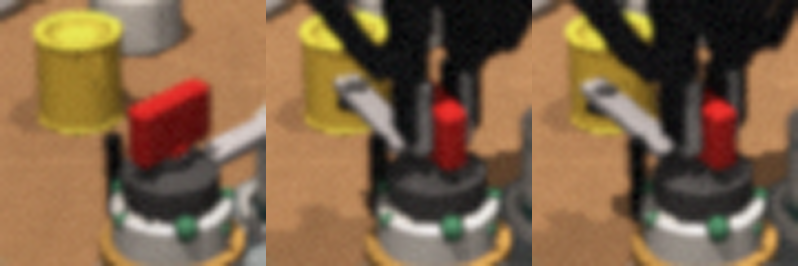

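The post at the left (crops x≈113, 111 and 105) has moved with the bar in the last crop. I quantify that, then decide whether to release.

```bash
python3 - <<'E'
from h import *
for n in("side0","side5","side6"):
    c=dict(np.load(n+".npz"));g=cv2.cvtColor(c["frame"],cv2.COLOR_RGB2GRAY).astype(float)
    r=[]
    for y in range(239,246):
        w=np.clip(100-g[y,288:298],0,None);r.append((w@np.arange(288,298))/w.sum() if w.sum()else np.nan)
    print(n,np.round(r,2),np.nanmean(r))
c=dict(np.load("side6.npz"));k=np.array([.4915,.177])
for a in(1.42,1.45,1.48,1.51):
    t=a-.29;print(a,proj(c,[k[0]+.046*np.sin(t),k[1]-.046*np.cos(t),.07]))
E
```

```text
side0 [295.33 295.4  295.44 295.41 295.34 295.41 295.49] 295.40197278127965
side5 [295.01 295.1  295.21 295.25 295.23 295.24 295.26] 295.18496928388646
side6 [293.61 293.46 293.38 293.84 294.16 294.33 294.47] 293.8942080936143
1.42 [294.73875559 239.99794127]
1.45 [294.23388812 240.19635862]
1.48 [293.73952274 240.40207961]
1.51 [293.25608606 240.61496246]
```

The post is bent about 0.09 rad by both torque and image, so it is pressed and not forced. Ease back slightly, release and lift.

```bash
python3 -m inch '[{"slide":[0,0,0],"yaw":-0.03},{"slide":[0,0,0],"yaw":-0.05},{"slide":[0,0,0],"yaw":-0.05}]' >/dev/null
python3 -m inch '[{"slide":[0,0,0],"yaw":0},{"slide":[0,0,0],"yaw":0},{"slide":[0,0,0],"yaw":0},{"slide":[0,0,0],"yaw":0},{"slide":[0,0,0],"yaw":0},{"slide":[0,0,0],"yaw":0},{"slide":[0,0,0.03],"yaw":0},{"slide":[0,0,0.07],"yaw":0},{"slide":[0,0,0.11],"yaw":0},{"slide":[0,0,0.11],"yaw":0}]' 0 60
python3 -m inch '[{"slide":[-0.027,-0.096,0.01],"yaw":-1.245},{"slide":[-0.027,-0.096,0.01],"yaw":-1.245},{"slide":[-0.027,-0.096,0.01],"yaw":-1.245},{"slide":[-0.027,-0.096,0.01],"yaw":-1.245},{"slide":[-0.027,-0.096,0.01],"yaw":-1.245},{"slide":[-0.027,-0.096,0.01],"yaw":-1.245},{"slide":[-0.027,-0.096,0.01],"yaw":-1.245},{"slide":[-0.027,-0.096,0.01],"yaw":-1.245},{"slide":[-0.027,-0.096,0.01],"yaw":-1.245},{"slide":[-0.027,-0.096,0.01],"yaw":-1.245},{"slide":[-0.027,-0.096,0.01],"yaw":-1.245},{"slide":[-0.027,-0.096,0.01],"yaw":-1.245},{"slide":[-0.027,-0.096,0.01],"yaw":-1.245}]' >/dev/null; python3 st.py w7
```

```text
clock: 11.95
position: [0.4926, 0.1796, 0.2259]
ee_rot: [0.302, 0.953, 0.003, 0.004]
ft_force: [0.0, -0.1, 0.4]
grip_width: 1.0
grasp_force: 0.0
[0.463  0.0816 0.2288] yaw -0.2847 T [ 0.001  0.008 -0.017] F [ 0.48  0.03 -0.09] q [ 0.64  0.06 -0.93  1.83  0.05  1.27 -0.58]
```

View pics/w7.png

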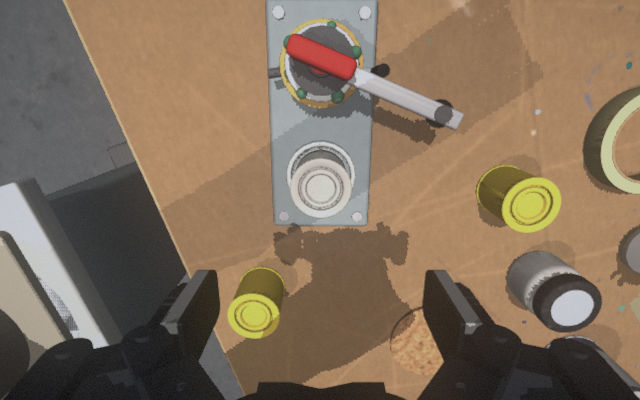

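The bar is swung open at about 65°, and the pot lid is unobstructed at (321,188).

```bash
python3 - <<'E'
from workcell import *
from h import *
c=dict(np.load("w7.npz"));S=camera("scene")
g=cv2.medianBlur(cv2.cvtColor(c["frame"],cv2.COLOR_RGB2GRAY),3)[135:235,270:370]
h=cv2.HoughCircles(g,cv2.HOUGH_GRADIENT,1,8,param1=120,param2=18,minRadius=10,maxRadius=36);print((h[0,:8]+[270,135,0]).round(1))
for u,v in((321,188),): print(plane(c,u,v,.07), "px/m", np.linalg.norm(proj(c,[.463,.081,.07])-proj(c,[.473,.081,.07]))*100)
x,y=proj(S,[.463,.081,.07]);print("scene lid pred",x,y)
gs=cv2.cvtColor(S["frame"],cv2.COLOR_RGB2GRAY)
D=dict(np.load("side6.npz"));print("side lid pred",proj(D,[.463,.081,.07]))
k=[cv2.resize(I["frame"][int(b)-22:int(b)+22,int(a)-22:int(a)+22,::-1],(396,396),interpolation=0) for I,(a,b) in((S,(x,y)),(D,proj(D,[.463,.081,.07])))]
cv2.imwrite("pics/l.png",np.hstack(k))
E
```

```text
[[320.5 187.5  18.8]
 [325.5 173.5  28.8]
 [317.5 170.5  28.8]
 [313.5 179.5  26.6]
 [326.5 181.5  22.1]
 [316.5 195.5  21. ]
 [328.5 191.5  22.1]
 [310.5 166.5  20.8]]
[0.46363603 0.08095679 0.07      ] px/m 1173.3023005179562
scene lid pred 260.2639107001069 216.89231832206826
side lid pred [337.71350783 231.64576671]
```

View pics/l.png

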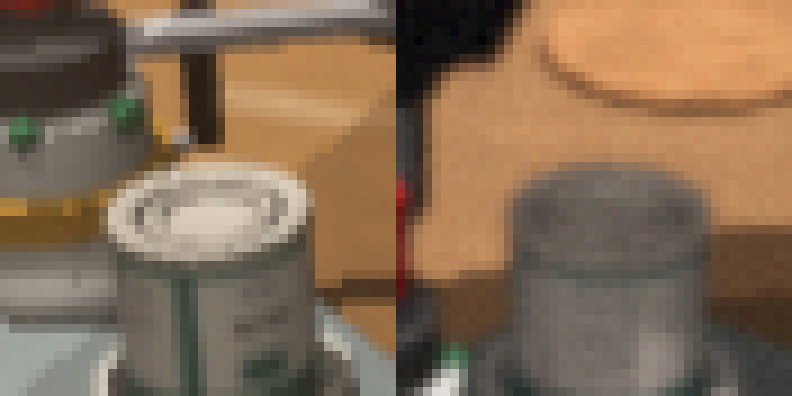

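The lid is at (0.4635, 0.081, 0.07), agreeing across views within 2–3 mm. Descend, grip at 30 N and lift.

```bash
python3 -m inch '[{"slide":[0,0,-0.04],"yaw":0},{"slide":[0,0,-0.08],"yaw":0},{"slide":[0,0,-0.12],"yaw":0},{"slide":[0,0,-0.15],"yaw":0},{"slide":[0,0,-0.17],"yaw":0},{"slide":[0,0,-0.18],"yaw":0},{"slide":[0,0,-0.18],"yaw":0},{"slide":[0,0,-0.18],"yaw":0}]' 0 30
python3 -m inch '[{"slide":[0,0,0],"yaw":0},{"slide":[0,0,0],"yaw":0},{"slide":[0,0,0],"yaw":0},{"slide":[0,0,0],"yaw":0},{"slide":[0,0,0],"yaw":0},{"slide":[0,0,0],"yaw":0},{"slide":[0,0,0],"yaw":0},{"slide":[0,0,0],"yaw":0}]' 255 30
```

```text
clock: 13.8
position: [0.4634, 0.0818, 0.0495]
ee_rot: [0.801, 0.598, 0.0, -0.0]
ft_force: [-0.3, -0.1, -0.1]
grip_width: 1.0
grasp_force: 0.0
clock: 14.47
position: [0.464, 0.0815, 0.0501]
ee_rot: [0.802, 0.598, 0.001, 0.001]
ft_force: [-1.4, -1.1, 6.5]
grip_width: 0.608
grasp_force: 30.1
```

```bash
python3 -m inch '[{"slide":[0,0,0.01],"yaw":0},{"slide":[0,0,0.03],"yaw":0},{"slide":[0,0,0.05],"yaw":0},{"slide":[0,0,0.08],"yaw":0},{"slide":[0,0,0.11],"yaw":0},{"slide":[0,0,0.14],"yaw":0},{"slide":[0,0,0.14],"yaw":0},{"slide":[0,0,0.14],"yaw":0}]'
python3 -m inch '[{"slide":[0.01,-0.03,0],"yaw":0},{"slide":[0.02,-0.06,0],"yaw":0},{"slide":[0.03,-0.09,0],"yaw":0},{"slide":[0.035,-0.115,0],"yaw":0},{"slide":[0.04,-0.13,0],"yaw":0},{"slide":[0.04,-0.14,0],"yaw":0},{"slide":[0.04,-0.14,0],"yaw":0},{"slide":[0.04,-0.14,0],"yaw":0}]'
python3 - <<'E'
from workcell import *
from h import *
c=camera("wrist");np.savez("w8.npz",**c);S=camera("scene");k=[cv2.resize(I["frame"][:,:,::-1],(480,300)) for I in(c,)]+[cv2.resize(S["frame"][140:300,180:440,::-1],(320,197))]
k[1]=cv2.copyMakeBorder(k[1],0,103,0,0,0);cv2.imwrite("pics/w8.png",np.hstack(k))
D=camera("side");np.savez("s8.npz",**S);np.savez("d8.npz",**D)
for n,I in(("w",c),("s",S),("d",D)): print(n,"pad pred",proj(I,[.53,-.156,.006]))
E
```

```text
clock: 15.13
position: [0.464, 0.0816, 0.1909]
ee_rot: [0.802, 0.598, 0.001, 0.002]
ft_force: [0.5, -0.7, -0.7]
grip_width: 0.607
grasp_force: 32.1
clock: 15.8
position: [0.5026, -0.0573, 0.1885]
ee_rot: [0.801, 0.598, -0.0, -0.0]
ft_force: [-0.3, -0.1, -0.4]
grip_width: 0.606
grasp_force: 32.1
w pad pred [375.24691805 266.06100735]
s pad pred [363.52176383 262.50383314]
d pad pred [347.70769813 212.5248885 ]
```

View pics/w8.png

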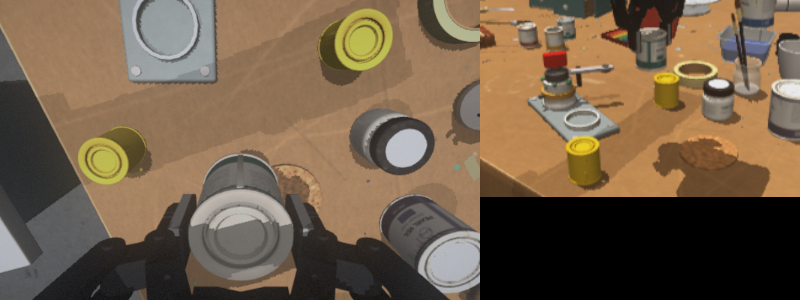

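The pot is held upright and the holder is empty. The pad centre is at about (0.531,-0.157), and pad contact is expected at TCP z≈0.044.

```bash
python3 -m inch '[{"slide":[0.01,-0.03,0],"yaw":0},{"slide":[0.018,-0.06,0],"yaw":0},{"slide":[0.025,-0.085,0],"yaw":0},{"slide":[0.028,-0.1,0],"yaw":0},{"slide":[0.028,-0.1,-0.03],"yaw":0},{"slide":[0.028,-0.1,-0.06],"yaw":0},{"slide":[0.028,-0.1,-0.09],"yaw":0},{"slide":[0.028,-0.1,-0.11],"yaw":0},{"slide":[0.028,-0.1,-0.125],"yaw":0},{"slide":[0.028,-0.1,-0.132],"yaw":0},{"slide":[0.028,-0.1,-0.135],"yaw":0},{"slide":[0.028,-0.1,-0.135],"yaw":0}]'
python3 - <<'E'
from workcell import *
from h import *
k=[]
for n in("scene","side"):
    c=camera(n);x,y=proj(c,[.53,-.157,.02]).astype(int);f=c["frame"][y-40:y+40,x-40:x+40,::-1];k.append(cv2.resize(f,(400,400),interpolation=2));print(x,y,proj(c,[.531,-.157,.006]))
cv2.imwrite("pics/p.png",np.hstack(k))
E
```

```text
clock: 16.95
position: [0.5312, -0.1578, 0.054]
ee_rot: [0.801, 0.598, 0.0, -0.0]
ft_force: [0.6, 0.0, -0.7]
grip_width: 0.608
grasp_force: 32.2
364 257 [364.17390056 262.45097266]
347 208 [347.516143   212.33604094]
```

View pics/p.png

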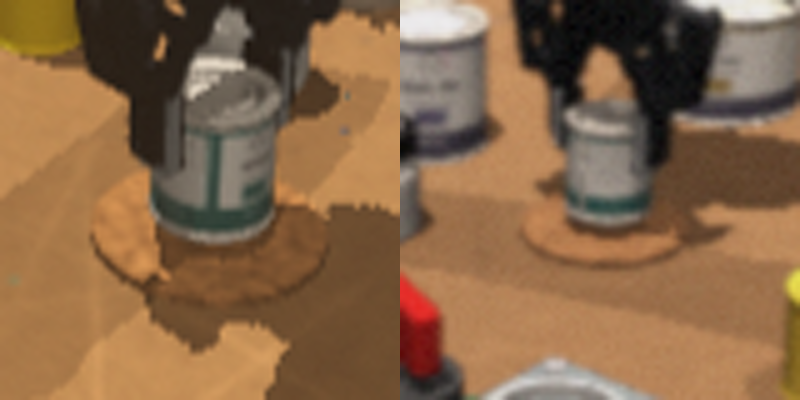

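The pot is centred over the pad in both views and about 1 cm above it. Lower gently.

```bash
python3 -m inch '[{"slide":[0,0,-0.002],"yaw":0},{"slide":[0,0,-0.004],"yaw":0},{"slide":[0,0,-0.006],"yaw":0},{"slide":[0,0,-0.007],"yaw":0},{"slide":[0,0,-0.008],"yaw":0},{"slide":[0,0,-0.008],"yaw":0},{"slide":[0,0,-0.008],"yaw":0}]'
python3 -m inch '[{"slide":[0,0,-0.001],"yaw":0},{"slide":[0,0,-0.001],"yaw":0},{"slide":[0,0,-0.001],"yaw":0}]'
```

```text
clock: 17.63
position: [0.531, -0.1585, 0.0458]
ee_rot: [0.802, 0.598, 0.0, -0.0]
ft_force: [-0.1, 0.8, -0.7]
grip_width: 0.607
grasp_force: 32.2
clock: 17.88
position: [0.531, -0.1585, 0.0448]
ee_rot: [0.802, 0.598, 0.0, 0.0]
ft_force: [-0.8, 0.3, -0.5]
grip_width: 0.612
grasp_force: 32.2
```

```bash
python3 -m inch '[{"slide":[0,0,-0.0005],"yaw":0},{"slide":[0,0,-0.001],"yaw":0},{"slide":[0,0,-0.001],"yaw":0}]' | sed -n 2,4p
python3 -m inch '[{"slide":[0,0,-0.0005],"yaw":0},{"slide":[0,0,-0.001],"yaw":0},{"slide":[0,0,-0.001],"yaw":0}]'| sed -n 2,4p
```

```text
position: [0.5311, -0.1585, 0.0442]
ee_rot: [0.802, 0.598, -0.0, 0.0]
ft_force: [-2.6, 0.6, 4.5]
position: [0.5312, -0.1585, 0.0442]
ee_rot: [0.802, 0.598, -0.0, 0.0]
ft_force: [-7.7, 0.8, 17.1]
```

The pot is standing on the pad at the expected height. Unload 1 mm, release, rise.

```bash
python3 -m inch '[{"slide":[0,0,0.001],"yaw":0},{"slide":[0,0,0.001],"yaw":0}]' | sed -n 4p
python3 -m inch '[{"slide":[0,0,0],"yaw":0},{"slide":[0,0,0],"yaw":0},{"slide":[0,0,0],"yaw":0},{"slide":[0,0,0],"yaw":0},{"slide":[0,0,0],"yaw":0},{"slide":[0,0,0],"yaw":0},{"slide":[0,0,0],"yaw":0},{"slide":[0,0,0.02],"yaw":0},{"slide":[0,0,0.05],"yaw":0},{"slide":[0,0,0.09],"yaw":0},{"slide":[0,0,0.13],"yaw":0},{"slide":[0,0,0.16],"yaw":0},{"slide":[0,0,0.16],"yaw":0},{"slide":[0,0,0.16],"yaw":0}]' 0 30
python3 - <<'E'
from workcell import *
from h import *
S=camera("scene");cv2.imwrite("pics/end.png",cv2.resize(S["frame"][140:320,180:480,::-1],(800,480)))
E
```

```text
ft_force: [-3.0, 0.7, 7.1]
clock: 19.72
position: [0.5319, -0.1587, 0.2057]
ee_rot: [0.802, 0.598, 0.001, 0.002]
ft_force: [-0.1, -1.1, -0.5]
grip_width: 1.0
grasp_force: 0.0
```

View pics/end.png

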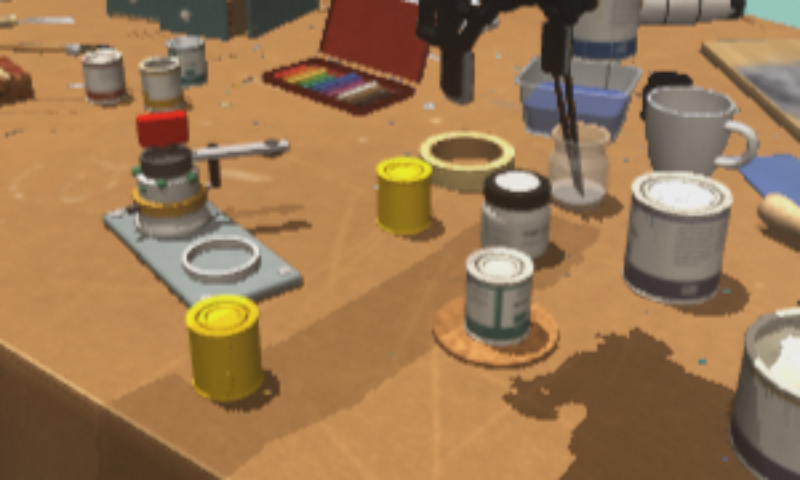

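The pot stands upright and centred on the pad at (498,300), the bar is open, and everything else looks untouched.

```bash
python3 -c "
from workcell import *
print(hand_in())"
```

```text
the job is handed in; nothing more can be done
None
```

The job is handed in: the knob is broken loose, the bar is swung open and was pressed lightly on the stop post (bent about 0.09 rad, estimated from torque and image), and the teal pot stands upright on the cork pad; the hand-in returned no verdict.

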